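# Press the axle cap onto the trolley wheel

### The arm

A 6-joint arm with a two-finger parallel gripper is mounted at the origin on the work surface. World frame = base frame: x ahead of the robot, y to its left, z up, the work surface at z = 0. Lengths are in m, angles in degrees, forces in N, time in s.
With the tool pointing down it reaches from about 0.25 to 0.725 m from the base axis. Payload 9.7 kg.
Tool frame: the origin (TCP) lies midway between the tips of the shut fingers; the grasp point (between the pads) lies 19 mm behind it; z points along the fingers, x is the direction in which the jaws open and shut, and the axes are right-handed (so a half turn about z gives the same grasp; the last joint's range is limited). The gripper opens to 85 mm and grips with 20 to 120 N. Pads are 22 mm wide; open, the fingers measure 114 mm over their backs; the gripper's body (76 mm by 85 mm) begins 54 mm behind the grasp point. The pads swing forward as they close: fully open they stand 13 mm farther back than shut.
Start: joints at [74.714, 4.979, 10.078, 95.1, 0, 90], TCP at [0.145, 0.531, 0.204] pointing down, gripper open.
Joint ranges: [-179.16, 179.16], [-48.56, 103.87], [-65.8, 70.77], [-126.05, 130.52], [-82.76, 87.17], [-180, 180]. Speed limits (degrees/s): [127.2, 127.2, 147.25, 180, 180, 180].

### API

Orientations are given as [roll, pitch, yaw] about the fixed x, y, z axes, in that order (R = Rz(yaw) Ry(pitch) Rx(roll)).
In Python, from workcell import bot, optics gives the robot as it stands.
- The arm moves only by the shell command python3 -m creep 'ROWS' [FORCE]. ROWS is JSON, a list of rows, each a list of 7 numbers: the shift along the tool's x, y, z in m, then the turn, a rotation vector about the tool's x, y, z in rad, then the opening, from 0 (shut) to 1 (fully open). A call has 1 to 8 rows; each row is the pose to reach, as a shift and turn from the pose commanded when the call began, along the tool's axes at that moment; what a row does not reach only later rows make up. A row lasts 1/10 s, in which the tool goes at most 50 mm and 8.59 degrees, less where a joint would pass 70% of its speed; a pose out of reach is approached as far as the arm can. A call with a gripper value outside its range is refused whole. The fingers move at their own pace and stop on an object; FORCE is the grip in N (left out, the last holds). Time passes only in rows, so rows that repeat a pose let the fingers close. It gives the time, the measured TCP pose, the force and the opening at its end, in the units of the state.
- bot.get_obs(): the state, without advancing time (a new reading comes with each control period).
- optics.camera(name): name is "side" or "top"; returns the picture (400x640x3 uint8, red, green, blue); there is no depth.
- optics.camera_params(name): a dict with "camera_matrix" (3x3 intrinsics, pixels), "D" ([k1, k2, p1, p2, k3] as OpenCV has them; the pictures are not rectified), "R" (3x3) and "t" (3): a world point X has camera coordinates R X + t. Camera axes: x right, y down, z forward; pixel columns grow to the right and rows downward; lengths in m; the calibration is good to about 2 mm. A picture is of the moment at which its call begins. camera_params takes no time and is no camera call.
- bot.job_done(): hands the job in, once; it reports no verdict.
The state is a dict: "time": time; "q": joint angles; "qd": joint speeds; "joint_efforts": joint torques, N m; "ee_pos": TCP position; "tcp_rot": TCP orientation; "wrist_force": force on the tool from outside, world axes, zero at the start; "torque": the same for the moment, N m; "opening": finger opening in m.
Only numpy, scipy, OpenCV 4.12 (cv2) and the standard library are available. Lean on these libraries where they do the work, as an engineer would, in place of code of your own. Each camera call takes 0.05 s, during which the arm holds its last target.

### The job

The wheel of the rock-sample trolley sits on its upright axle and needs its push-on retaining cap. Take the smaller of the two steel axle caps from the shallow foil tray, set it open end down on the axle tip and press it straight down until its teeth hold it tight on the spring washer, with the washer clearly squeezed (about half-way) but never squashed flat. Leave the larger cap where it lies, and let go of the fitted cap.

Things in the scene. Friction and masses are not known exactly. Their poses are not given: they have to be found in the camera images.
- cap_mid (a point): Smaller axle cap (toothed push nut with closed top): plain steel cylinder, 28 mm diameter, 31 mm tall, about 40 g, standing open end down in the tray. Point: its centre, half-way up; z points out of the closed top. Bore 16 mm wide, 28 mm deep; a ring of teeth 3 mm above the rim leaves 9 mm free. On the axle it slides against 6 to 7 N of drag, and that drag then holds it.
- bigcap_mid (a point): Larger axle cap, not used, must stay where it is: plain steel cylinder, 40 mm diameter, 31 mm tall, in the same tray, 110 to 115 mm from the smaller one along the tray's long side. Point: its centre, half-way up.
- tray: Shallow foil tray holding both caps, fixed, 180 mm (its x) by 260 mm (its y), walls 22 mm high, floor 3 mm thick. Origin: centre of its underside on the bench. Two flat steel washers of 24 mm also lie in it, about 62 mm from its centre along its x.
- axle_tip (a point): Centre of the top end of the bare steel axle: 12 mm diameter, vertical, 99 mm above the bench, top 6 mm tapered to 7 mm, on a fixed stand. A wheel of 116 mm lies flat round it; its 26 mm hub carries the spring washer. The free washer's top is 15 to 23 mm below the tip: it varies and must be felt. The teeth bite once the rim is 14 mm below the tip. The tyre is 26 mm lower.
- washer (a joint): Squeeze of the spring washer (steel ring, 26 mm diameter, on the wheel's hub round the axle), in m: 0 free, 0.005 flat. Its spring takes 2 N per mm. The cap's rim presses on it from above: pressing the cap down with about 12 N in all, drag included, squeezes it about half-way; it springs back a little when let go.
Mind the look-alikes: they are no part of the job. What is shaped like the part that bears cap_mid but pink or purple is not meant.

How it is judged:
By the outcome, as a careful person would: the job done as asked, in the order asked, and still so for the second after the job is handed in, with the robot touching nothing.
It also fails if it takes over 61 s, if anything falls off the work surface, if the arm or the gripper's body presses on something with over 40 N, if the wrist force passes 120 N, or if a joint passes its speed limit or range.

## Working session

There is one attempt and no reset: what is moved stays moved. The work goes in short steps, Python scripts to look and compute and a shell command to move; the robot and the scene stay as the last step left them, time stands still between calls to the robot, and variables do not carry over. Pictures are saved under pics/ and viewed, and the job is handed in when it is done.

```bash
mkdir -p pics; ls; python3 - <<'E'
from workcell import bot, optics
import cv2
o=bot.get_obs()
for k in o: print(k,o[k])
for n in("side","top"):
    cv2.imwrite(f"pics/{n}0.png",optics.camera(n)[:,:,::-1]); p=optics.camera_params(n)
    for k in p: print(k,p[k])
E
```

```text
pics
time 0.0
q [ 7.47110794e+01  5.01082103e+00  1.00340338e+01  9.51004123e+01
 -2.54608426e-03  8.99989835e+01]
qd [-0.07155089 -0.00067574  0.09258451 -0.05430703 -0.07794502 -0.06109212]
joint_efforts [ 1.32431713e-03 -5.20384920e+01  4.64807296e+01  1.61615212e-02
 -7.96650255e-06  2.49581412e-06]
ee_pos [0.14496833 0.53026523 0.20328202]
tcp_rot [1.79997455e+02 7.71995682e-02 7.47120958e+01]
wrist_force [ 0.43751503  0.06641683 -0.00722202]
torque [ 0.04317228 -0.00196778  0.0271814 ]
opening 0.08559858115758509
camera_matrix [[379.48603445   0.         326.87094045]
 [  0.         379.48603445 197.84525232]
 [  0.           0.           1.        ]]
D [-0.0531745  0.         0.         0.         0.       ]
R [[ 0.86620068 -0.49969386  0.00155894]
 [-0.25501942 -0.44474527 -0.85858415]
 [ 0.42972256  0.74330861 -0.51267029]]
t [-0.50210927  0.23635382  0.55267705]
camera_matrix [[486.26463015   0.         323.59978571]
 [  0.         486.26463015 202.08126631]
 [  0.           0.           1.        ]]
D [-0.06463921  0.          0.          0.          0.        ]
R [[-1.37861420e-04 -9.99906138e-01  1.37002586e-02]
 [-9.85693184e-01 -2.17329523e-03 -1.68535527e-01]
 [ 1.68549482e-01 -1.35274861e-02 -9.85600365e-01]]
t [-0.00751508  0.56133632  0.89441076]
```

View pics/side0.png

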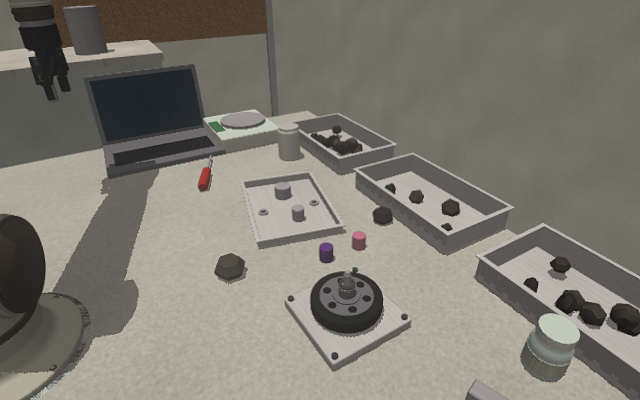

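View pics/top0.png

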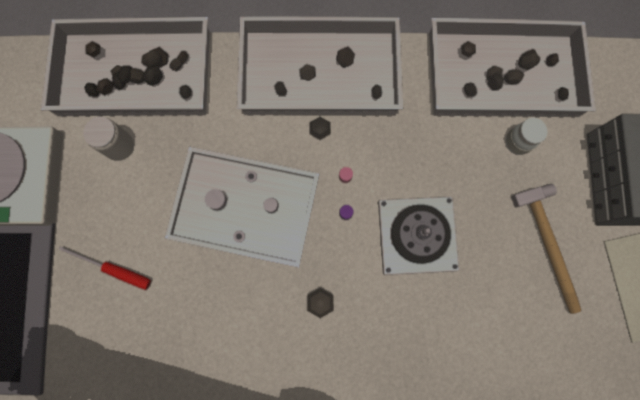

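Side view: the tray holds the large cap at about (283,190) and the small cap at (298,213). The axle is at (347,278). The pink (359,240) and purple (326,252) caps lie on the bench.
Top view candidates: small steel cap (271,205), large cap (216,199), pink (346,174), purple (346,212), washers (251,176) and (239,236). I choose (271,205) and check it in a crop.

```bash
python3 - <<'E'
import cv2,numpy as np
t=cv2.imread('pics/top0.png');s=cv2.imread('pics/side0.png')
def c(i,x,y,w,h,k):return cv2.resize(i[y:y+h,x:x+w],None,fx=k,fy=k,interpolation=cv2.INTER_CUBIC)
cv2.imwrite('pics/c1.png',np.vstack([np.hstack([c(t,250,185,40,40,7),c(t,400,212,40,40,7)]),np.hstack([c(s,278,192,40,40,7),c(s,327,260,40,40,7)])]))
E
```

```text
(no output)
```

View pics/c1.png

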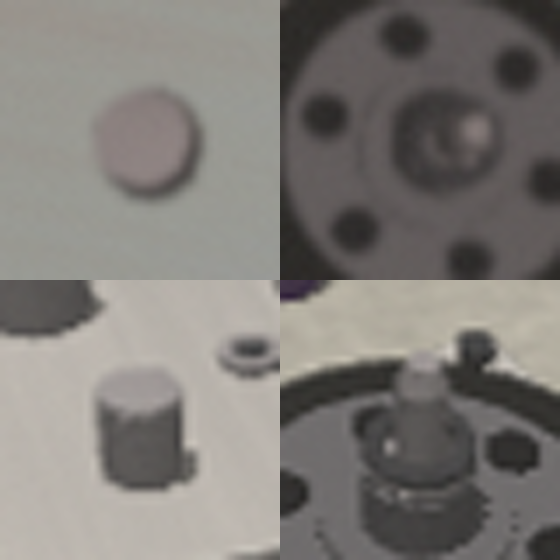

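```bash
cat > h.py <<'E'
import numpy as np,cv2
from workcell import bot,optics
P={n:optics.camera_params(n) for n in('side','top')}
def ray(n,uv):
    p=P[n];K=np.array(p['camera_matrix']);R=np.array(p['R']);t=np.array(p['t'])
    x=cv2.undistortPoints(np.array([[uv]],float),K,np.array(p['D']))[0,0]
    return -R.T@t, R.T@np.array([x[0],x[1],1])
def atz(n,uv,z):
    c,d=ray(n,uv);return c+d*(z-c[2])/d[2]
def proj(n,X):
    p=P[n];return cv2.projectPoints(np.array([X],float),cv2.Rodrigues(np.array(p['R']))[0],np.array(p['t']),np.array(p['camera_matrix']),np.array(p['D']))[0][0,0]
def tri(a,b):
    A=0;B=0
    for n,uv in(('side',a),('top',b)):
        c,d=ray(n,uv);d=d/np.linalg.norm(d);M=np.eye(3)-np.outer(d,d);A=A+M;B=B+M@c
    return np.linalg.solve(A,B)
E
python3 - <<'E'
from h import *
print('cap',atz('top',(271,205),.034),atz('side',(297.9,207.7),.034),tri((297.9,207.7),(271,205)))
print('big',atz('top',(216,199),.034))
print('tip',atz('top',(427.7,231),.099),atz('side',(347.6,271.7),.099))
t=cv2.imread('pics/top0.png');s=cv2.imread('pics/side0.png')
def c(i,x,y,w,h,k):return cv2.resize(i[y:y+h,x:x+w],None,fx=k,fy=k,interpolation=cv2.INTER_CUBIC)
cv2.imwrite('pics/c2.png',np.hstack([c(t,413,220,20,20,20),c(s,337,262,20,20,20)]))
# wheel circle via dark tyre top z=.073?
g=cv2.cvtColor(t,cv2.COLOR_BGR2GRAY)[190:280,375:470]
m=(g<45).astype('uint8');k=cv2.findContours(m,0,2)[0];k=max(k,key=cv2.contourArea)
e=cv2.fitEllipse(k);print(e);u=(e[0][0]+375,e[0][1]+190)
for z in(.05,.06,.073):print(z,atz('top',u,z))
E
```

```text
cap [0.55764724 0.09611234 0.034     ] [0.55992464 0.0952804  0.034     ] [0.55881651 0.09572283 0.03383944]
big [0.56937224 0.20468795 0.034     ]
tip [ 0.49950085 -0.19603476  0.099     ] [ 0.50159178 -0.19754892  0.099     ]
((45.239501953125, 43.764442443847656), (54.737064361572266, 56.308162689208984), 99.2377700805664)
0.05 [ 0.49958071 -0.19265817  0.05      ]
0.06 [ 0.49853316 -0.1905155   0.06      ]
0.073 [ 0.49717133 -0.18773002  0.073     ]
```

View pics/c2.png

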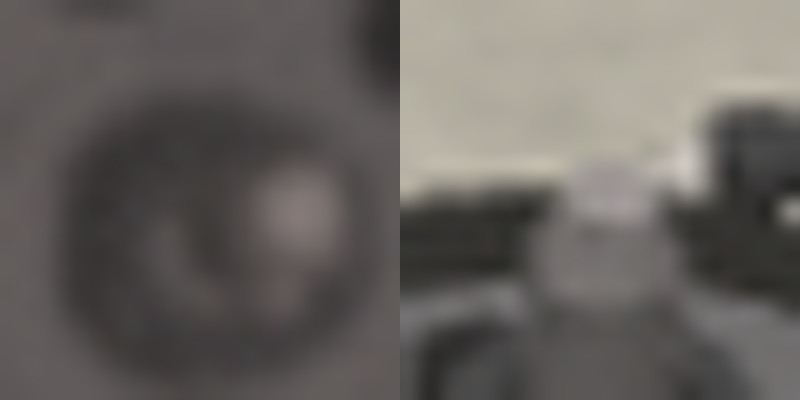

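The crops confirm a plain grey cap, the smaller of the two in the tray. Corrected for crop pixel centres, its top is at (270.6,204.6) in the top view and (297.4,207.3) in the side view. The axle tip is at (427.5,230.0) in the top view and (346.9,270.9) in the side view.

```bash
cat >> h.py <<'E'
from scipy.spatial.transform import Rotation as Ro
def go(T,yaw=0.):
    o=bot.get_obs();R=Ro.from_euler('xyz',o['tcp_rot'],degrees=True)
    G=Ro.from_euler('xyz',[180,0,yaw],degrees=True)
    print('t',round(o['time'],2),'pos',np.round(o['ee_pos'],4),'rot',np.round(o['tcp_rot'],2),'F',np.round(o['wrist_force'],1),'op',round(o['opening'],4))
    print('shift',np.round(R.inv().apply(np.array(T)-o['ee_pos']),4),'turn',np.round((R.inv()*G).as_rotvec(),4))
E
python3 - <<'E'
from h import *
print('cap',atz('top',(270.6,204.6),.034),atz('side',(297.4,207.3),.034),tri((297.4,207.3),(270.6,204.6)))
print('tip',atz('top',(427.5,230),.099),atz('side',(346.9,270.9),.099),tri((346.9,270.9),(427.5,230)))
go((.56,.0955,.12))
E
```

```text
cap [0.55844118 0.09691189 0.034     ] [0.55969485 0.09733892 0.034     ] [0.55884098 0.0966923  0.0345088 ]
tip [ 0.50133338 -0.1957305   0.099     ] [ 0.50163846 -0.19551573  0.099     ] [ 0.50139277 -0.19571727  0.09923876]
t 0.1 pos [0.145  0.5303 0.2034] rot [1.800e+02 6.000e-02 7.472e+01] F [-0.1 -1.2  0.3] op 0.0856
shift [-0.3099  0.515   0.0837] turn [8.000e-04 9.000e-04 1.304e+00]
```

```bash
python3 -m creep '[[-0.02,0.035,0,0,0,0.13,0.8],[-0.045,0.08,0,0,0,0.27,0.8],[-0.07,0.12,0.01,0,0,0.41,0.8],[-0.095,0.16,0.02,0,0,0.55,0.8],[-0.12,0.2,0.03,0,0,0.69,0.8],[-0.145,0.24,0.03,0,0,0.83,0.8],[-0.17,0.28,0.03,0,0,0.97,0.8],[-0.195,0.32,0.03,0,0,1.11,0.8]]'; python3 -c "
from h import *
go((.559,.0968,.12))"
```

```text
time: 0.9
ee_pos: [0.4031, 0.2564, 0.1738]
tcp_rot: [-180.0, 0.0, 10.8]
wrist_force: [0.5, -0.1, 0.2]
opening: 0.0684
t 0.9 pos [0.4031 0.2564 0.1738] rot [-1.800e+02  1.000e-02  1.079e+01] F [ 0.5 -0.1  0.2] op 0.0684
shift [0.1233 0.1859 0.0538] turn [-0.      0.0002  0.1883]
```

```bash
python3 -m creep '[[0.025,0.035,0.01,0,0,0.1,0.8],[0.05,0.07,0.02,0,0,0.1883,0.8],[0.075,0.11,0.03,0,0,0.1883,0.8],[0.1,0.15,0.04,0,0,0.1883,0.8],[0.123,0.186,0.05,0,0,0.1883,0.8],[0.123,0.186,0.054,0,0,0.1883,0.8],[0.123,0.186,0.054,0,0,0.1883,0.8]]'; python3 - <<'E'
from h import *
go((.559,.0968,.06))
a=optics.camera('top')[:,:,::-1];b=optics.camera('side')[:,:,::-1]
cv2.imwrite('pics/c3.png',np.hstack([cv2.resize(a[150:260,200:320],None,fx=3.3,fy=3.3,interpolation=2),cv2.resize(b[130:240,240:360],None,fx=3.3,fy=3.3,interpolation=2)]))
E
```

```text
time: 1.6
ee_pos: [0.5584, 0.0984, 0.1185]
tcp_rot: [180.0, 0.2, 0.2]
wrist_force: [0.1, -0.3, 0.2]
opening: 0.0685
t 1.6 pos [0.5584 0.0984 0.1185] rot [1.7998e+02 1.6000e-01 2.1000e-01] F [ 0.1 -0.3  0.2] op 0.0685
shift [0.0007 0.0016 0.0585] turn [0.0003 0.0028 0.0037]
```

View pics/c3.png

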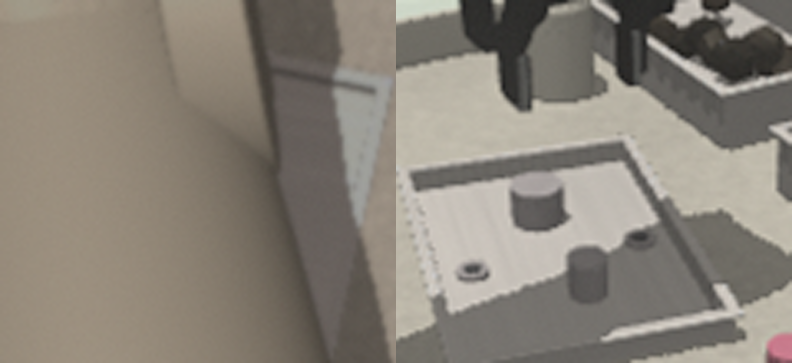

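The arm blocks the top view. In the side crop the fingers (515,100) and (635,80) straddle the small cap at (587,270), and nothing has moved. Next I descend.

```bash
python3 -m creep '[[0.0,0,0.02,0,0,0,0.65],[0.0,0,0.045,0,0,0,0.65],[0.0,0,0.065,0,0,0,0.65],[0.0,0,0.078,0,0,0,0.65],[0.0,0,0.078,0,0,0,0.65],[0.0,0,0.078,0,0,0,0.65]]'; python3 - <<'E'
from h import *
go((.559,.0968,.012))
b=optics.camera('side')[:,:,::-1]
cv2.imwrite('pics/c4.png',cv2.resize(b[150:250,240:360],None,fx=6,fy=6,interpolation=2))
E
```

```text
time: 2.3
ee_pos: [0.5589, 0.0999, 0.043]
tcp_rot: [-180.0, -0.1, 0.4]
wrist_force: [-0.4, -0.5, -0.2]
opening: 0.0555
t 2.3 pos [0.5589 0.0999 0.043 ] rot [-1.7999e+02 -6.0000e-02  3.8000e-01] F [-0.4 -0.5 -0.2] op 0.0555
shift [0.     0.0031 0.031 ] turn [-0.0002 -0.001   0.0066]
```

View pics/c4.png

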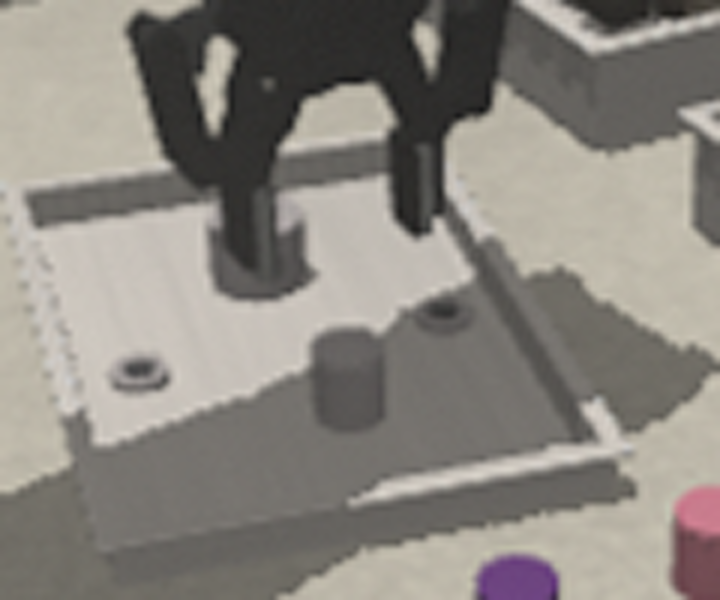

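```bash
python3 - <<'E'
from h import *
go((.559,.0968,.012))
for z in(.043,.049,.053):print(atz('side',(295.2,191.7),z))
print(proj('side',(.559,.0999,.048)), proj('side',(.559,.0968,.048)))
E
```

```text
t 2.35 pos [0.5593 0.0997 0.0434] rot [-1.7998e+02 -1.0000e-01  3.6000e-01] F [-1.1  0.2  0.5] op 0.0554
shift [-0.0004  0.003   0.0314] turn [-0.0003 -0.0017  0.0063]
[0.57949969 0.14855739 0.043     ]
[0.57515163 0.13902947 0.049     ]
[0.57225293 0.13267753 0.053     ]
[296.36755587 201.51743375] [296.98292131 202.15002198]
```

```bash
python3 - <<'E'
from h import *
c,s=np.cos(np.radians(74.7)),np.sin(np.radians(74.7))
for d in(-.043,.043):print(proj('side',(.145+c*d,.5303+s*d,.2034+.013)))
for x in(-.028,.028):
  for z in (.043,.05,.07):
    print(x,z,proj('side',(.559+x,.0999,z)))
i=cv2.imread('pics/side0.png');cv2.imwrite('pics/c5.png',cv2.resize(i[0:120,0:120],None,fx=5,fy=5,interpolation=2))
E
```

```text
[ 58.24404103 112.20607455]
[ 69.74439564 101.78229763]
-0.028 0.043 [284.98678742 206.76266295]
-0.028 0.05 [284.81016053 204.053569  ]
-0.028 0.07 [284.29828345 196.18227085]
0.028 0.043 [307.61372355 200.19508646]
0.028 0.05 [307.53759095 197.53325921]
0.028 0.07 [307.31707867 189.80341503]
```

View pics/c5.png

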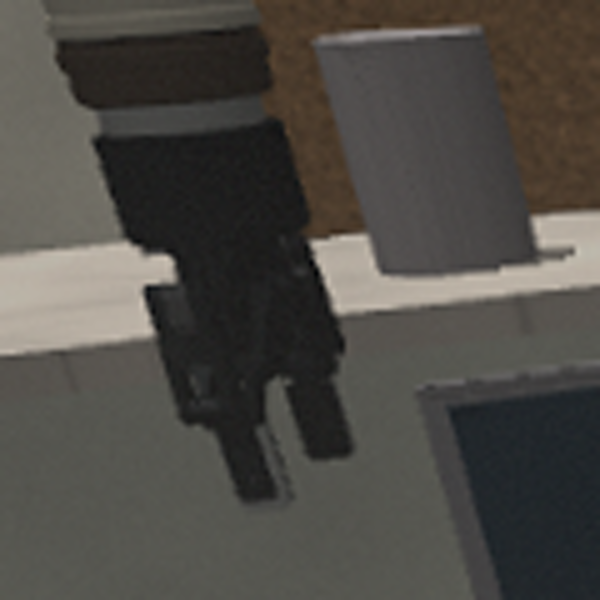

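The visible fingertips sit about 8–10 px higher in the side view than the reported TCP projects. Before descending I'll shut the fingers here, above the cap, to check the TCP height.

```bash
python3 -m creep '[[0,0,-0.01,0,0,0,0],[0,0,-0.01,0,0,0,0],[0,0,-0.01,0,0,0,0],[0,0,-0.01,0,0,0,0],[0,0,-0.01,0,0,0,0],[0,0,-0.01,0,0,0,0],[0,0,-0.01,0,0,0,0],[0,0,-0.01,0,0,0,0]]' 20; python3 - <<'E'
from h import *
go((.559,.0968,.012))
b=optics.camera('side')[:,:,::-1]
cv2.imwrite('pics/c6.png',cv2.resize(b[150:250,240:360],None,fx=6,fy=6,interpolation=2))
p=bot.get_obs()['ee_pos'];u=proj('side',p);print(u,(u-[240,150]+.5)*6-.5)
E
```

```text
time: 3.15
ee_pos: [0.5588, 0.0993, 0.0519]
tcp_rot: [180.0, 0.0, 0.3]
wrist_force: [0.1, -0.0, 0.4]
opening: -0.0003
t 3.15 pos [0.5588 0.0993 0.0519] rot [1.8e+02 1.0e-02 3.3e-01] F [ 0.1 -0.   0.4] op -0.0003
shift [0.0002 0.0025 0.0399] turn [0.     0.0002 0.0057]
[296.33658901 200.16809476] [340.51953408 303.50856857]
```

View pics/c6.png

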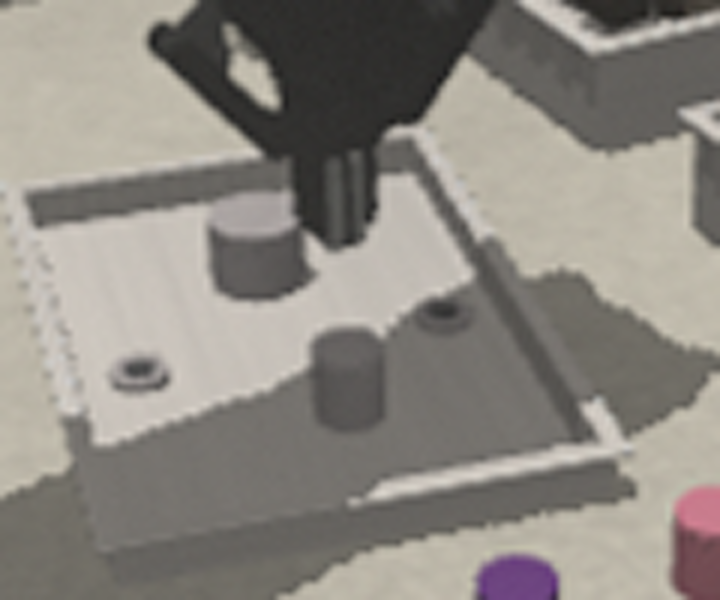

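```bash
python3 - <<'E'
from h import *
a=np.array((.145,.5303,.2034+.013));p=proj('side',a)
for d in((0,0,.027),(0,.042,0),(.042,0,0),(0,-.042,0),(0,0,.035)):print(d,proj('side',a+d)-p)
print(proj('top',a), [proj('top',np.array((.5588,.0993,.0519))+d) for d in ((0,0,0),(0,0,.1),(0,0,.027),(0,.042,0))])
a=optics.camera('top')[:,:,::-1]
cv2.imwrite('pics/top7.png',a)
E
```

```text
(0, 0, 0.027) [ -3.62838638 -10.89245549]
(0, 0.042, 0) [ 0.57083507 -4.3158973 ]
(0.042, 0, 0) [18.84567211 -2.86927069]
(0, -0.042, 0) [-0.60767748  4.63029575]
(0, 0, 0.035) [ -4.71661335 -14.17569156]
[-27.50464985 452.06432716] [array([268.49390406, 202.89518281]), array([262.81619956, 193.21594635]), array([267.08161675, 200.4881563 ]), array([246.71099188, 202.84766617])]
```

View pics/top7.png

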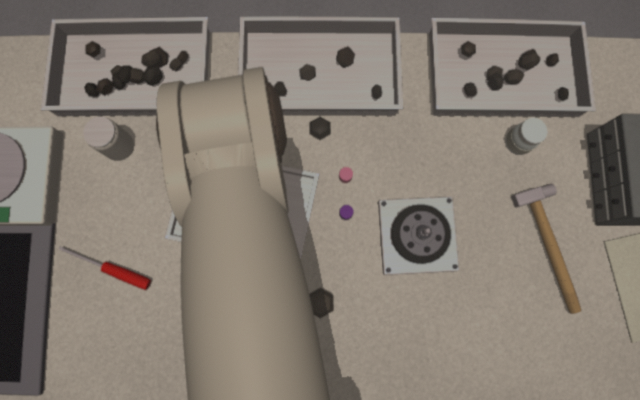

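The top view shows only the arm over the tray. At both poses the mismatch fits fingertips about 27 mm higher along the tool than reported. I'll go down in steps using vision and force instead of trusting the reported z.

```bash
python3 -m creep '[[0,0.0025,0,0,0,0.0057,0.6],[0,0.0025,0,0,0,0.0057,0.6],[0,0.0025,0,0,0,0.0057,0.6],[0,0.0025,0,0,0,0.0057,0.6],[0,0.0025,0,0,0,0.0057,0.6],[0,0.0025,0.015,0,0,0.0057,0.6],[0,0.0025,0.03,0,0,0.0057,0.6],[0,0.0025,0.03,0,0,0.0057,0.6]]' 20; python3 -m creep '[[0,0,0.005,0,0,0,0.6],[0,0,0.005,0,0,0,0.6]]'; python3 - <<'E'
from h import *
go((.559,.0968,.012))
b=optics.camera('side')[:,:,::-1]
cv2.imwrite('pics/c8.png',cv2.resize(b[150:250,240:360],None,fx=6,fy=6,interpolation=2))
p=bot.get_obs()['ee_pos']
for d in (0,.027):
  u=proj('side',p+[0,0,d]);print((u-[240,150]+.5)*6-.5)
E
```

```text
time: 4.05
ee_pos: [0.5569, 0.0964, 0.0185]
tcp_rot: [180.0, 0.3, -0.0]
wrist_force: [-0.6, -0.5, 0.2]
opening: 0.0517
time: 4.25
ee_pos: [0.5586, 0.0967, 0.0164]
tcp_rot: [180.0, 0.0, -0.0]
wrist_force: [0.7, -0.1, 0.1]
opening: 0.0514
t 4.25 pos [0.5586 0.0967 0.0164] rot [ 1.7999e+02  4.0000e-02 -0.0000e+00] F [ 0.7 -0.1  0.1] op 0.0514
shift [ 0.0005 -0.0001  0.0044] turn [ 0.0001  0.0008 -0.    ]
[347.11945    386.26616753]
[344.31763488 325.21419485]
```

View pics/c8.png

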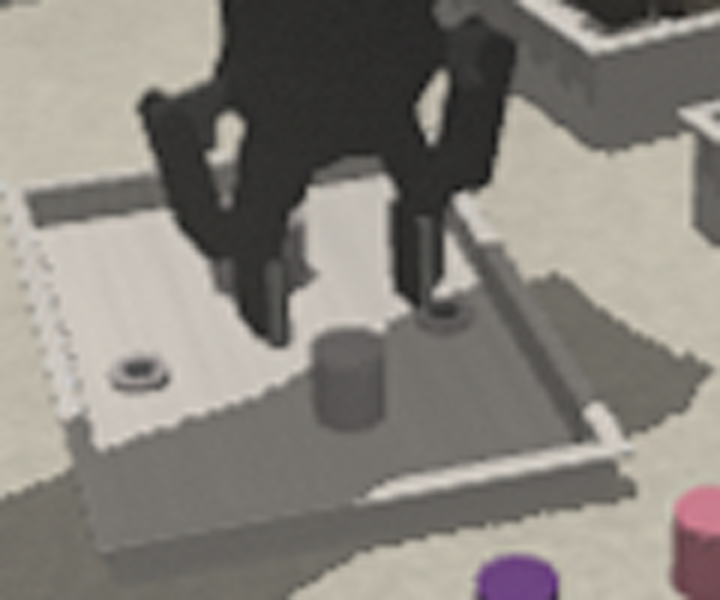

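The fingertips are at (270,345) and (418,308) in the crop, about 10 mm above the cap top at (349,343) and straddling it. So the height offset is real. I go down further.

```bash
python3 -m creep '[[0,0,0.008,0,0,0,0.6],[0,0,0.016,0,0,0,0.6],[0,0,0.022,0,0,0,0.6],[0,0,0.022,0,0,0,0.6],[0,0,0.022,0,0,0,0.6]]'; python3 - <<'E'
from h import *
go((.559,.0968,.012))
b=optics.camera('side')[:,:,::-1]
cv2.imwrite('pics/c9.png',cv2.resize(b[150:250,240:360],None,fx=6,fy=6,interpolation=2))
E
```

```text
time: 4.8
ee_pos: [0.5587, 0.0967, -0.0052]
tcp_rot: [180.0, 0.0, -0.0]
wrist_force: [0.2, 0.6, 0.6]
opening: 0.0514
t 4.8 pos [ 0.5587  0.0967 -0.0052] rot [ 1.8e+02  3.0e-02 -0.0e+00] F [0.2 0.6 0.6] op 0.0514
shift [ 0.0003 -0.0001 -0.0172] turn [ 0.0001  0.0005 -0.    ]
```

View pics/c9.png

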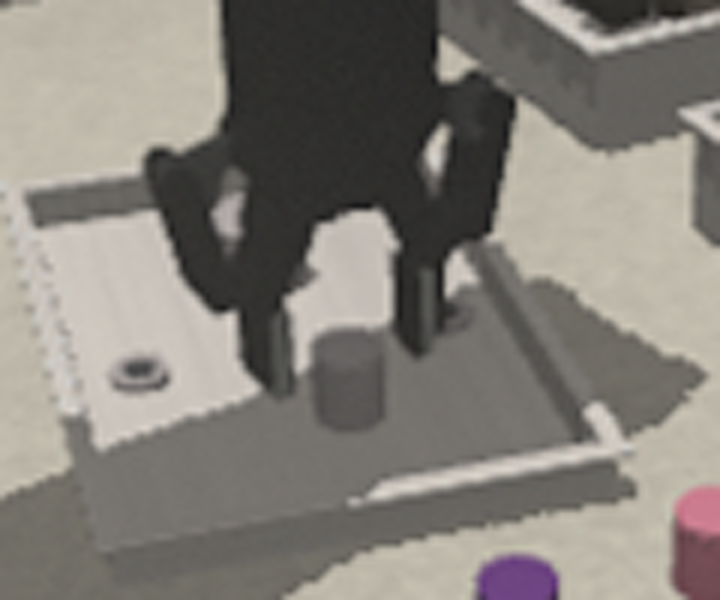

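Fingertips are at (278,393) and (418,353), either side of the cap at (349,375) and about 9 mm below its top. I go 9 mm lower and grip.

```bash
python3 -m creep '[[0,0,0.005,0,0,0,0.6],[0,0,0.009,0,0,0,0.6],[0,0,0.009,0,0,0,0.45],[0,0,0.009,0,0,0,0.3],[0,0,0.009,0,0,0,0.2],[0,0,0.009,0,0,0,0.1],[0,0,0.009,0,0,0,0.1],[0,0,0.009,0,0,0,0.1]]' 40;python3 -m creep '[[0,0,0,0,0,0,0],[0,0,0,0,0,0,0],[0,0,0,0,0,0,0],[0,0,0,0,0,0,0]]' 60; python3 - <<'E'
from h import *
go((.559,.0968,.012))
b=optics.camera('side')[:,:,::-1]
cv2.imwrite('pics/c10.png',cv2.resize(b[150:250,240:360],None,fx=6,fy=6,interpolation=2))
E
```

```text
time: 5.65
ee_pos: [0.5588, 0.0968, -0.014]
tcp_rot: [-180.0, -0.0, -0.0]
wrist_force: [0.1, 0.6, -0.9]
opening: 0.0269
time: 6.05
ee_pos: [0.5589, 0.0968, -0.0139]
tcp_rot: [-180.0, -0.0, 0.0]
wrist_force: [-0.2, 0.0, 1.9]
opening: 0.0261
t 6.05 pos [ 0.5589  0.0968 -0.0139] rot [-1.8e+02 -1.0e-02  0.0e+00] F [-0.2  0.   1.9] op 0.0261
shift [ 0.0001 -0.     -0.0259] turn [-0.     -0.0002  0.    ]
```

View pics/c10.png

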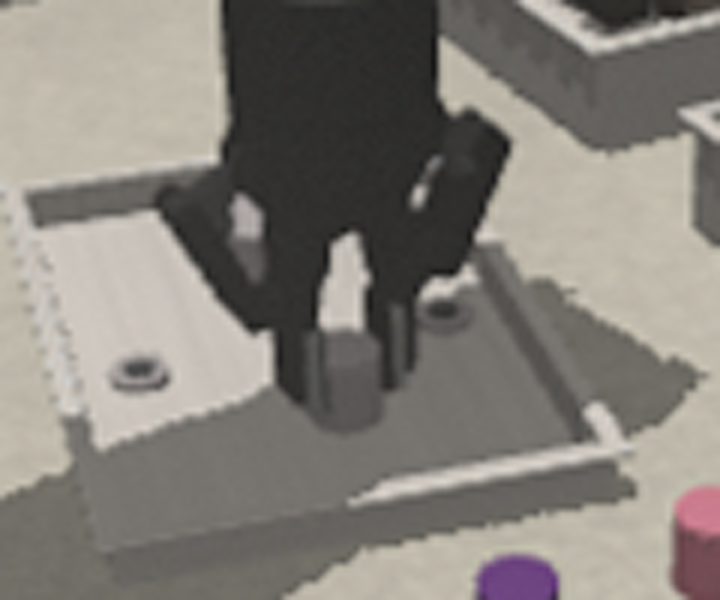

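The small cap (345,385) is held between the pads, opening 26 mm. I lift it.

```bash
python3 -m creep '[[0,0,-0.01,0,0,0,0],[0,0,-0.03,0,0,0,0],[0,0,-0.06,0,0,0,0],[0,0,-0.09,0,0,0,0],[0,0,-0.12,0,0,0,0],[0,0,-0.13,0,0,0,0],[0,0,-0.13,0,0,0,0]]'; python3 - <<'E'
from h import *
go((.5014,-.1956,.116))
b=optics.camera('side')[:,:,::-1]
cv2.imwrite('pics/c11.png',cv2.resize(b[70:250,220:400],None,fx=3.3,fy=3.3,interpolation=2))
E
```

```text
time: 6.8
ee_pos: [0.5597, 0.0969, 0.1178]
tcp_rot: [-180.0, -0.2, 0.0]
wrist_force: [-0.5, -0.3, -1.1]
opening: 0.026
t 6.8 pos [0.5597 0.0969 0.1178] rot [-1.7997e+02 -1.7000e-01  0.0000e+00] F [-0.5 -0.3 -1.1] op 0.026
shift [-0.0583  0.2925  0.0015] turn [-0.0005 -0.003   0.    ]
```

View pics/c11.png

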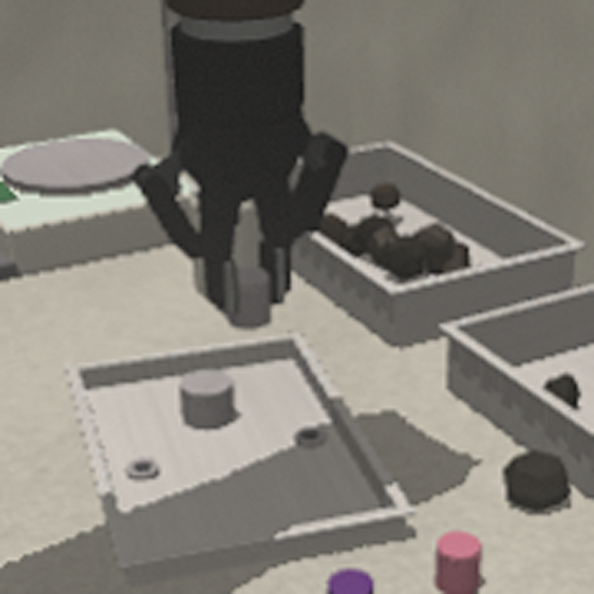

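The cap (250,295) is lifted, and the big cap and tray are undisturbed. I carry it to the axle.

```bash
python3 -m creep '[[-0.003,0.015,0,0,0,0,0],[-0.01,0.045,0,0,0,0,0],[-0.017,0.08,0,0,0,0,0],[-0.024,0.115,0,0,0,0,0],[-0.031,0.15,0,0,0,0,0],[-0.038,0.185,0,0,0,0,0],[-0.045,0.22,0,0,0,0,0],[-0.052,0.25,0,0,0,0,0]]'; python3 -m creep '[[-0.004,0.02,0,0,0,0,0],[-0.007,0.0355,0,0,0,0,0],[-0.0075,0.0425,0,0,0,0,0],[-0.0075,0.0425,0,0,0,0,0],[-0.0075,0.0425,0,0,0,0,0]]';python3 - <<'E'
from h import *
go((.5014,-.1956,.116))
b=optics.camera('side')[:,:,::-1]
cv2.imwrite('pics/c12.png',cv2.resize(b[200:320,290:410],None,fx=5,fy=5,interpolation=2))
cv2.imwrite('pics/top12.png',optics.camera('top')[:,:,::-1])
E
```

```text
time: 7.65
ee_pos: [0.5051, -0.1553, 0.1143]
tcp_rot: [-180.0, 0.1, -0.0]
wrist_force: [0.6, -0.4, -0.9]
opening: 0.026
time: 8.15
ee_pos: [0.4993, -0.1952, 0.1157]
tcp_rot: [-180.0, 0.0, 0.0]
wrist_force: [0.4, 1.4, -0.0]
opening: 0.0258
t 8.15 pos [ 0.4993 -0.1952  0.1157] rot [-1.7998e+02  3.0000e-02  2.0000e-02] F [ 0.4  1.4 -0. ] op 0.0258
shift [ 0.0021  0.0004 -0.0003] turn [-0.0004  0.0005  0.0004]
```

View pics/c12.png

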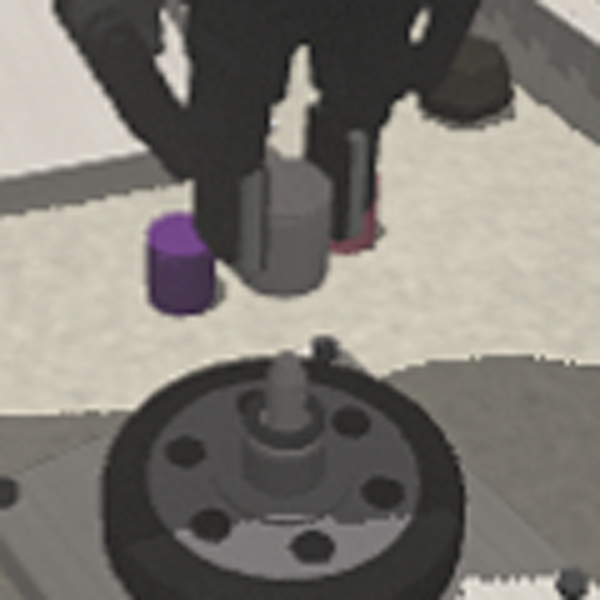

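View pics/top12.png

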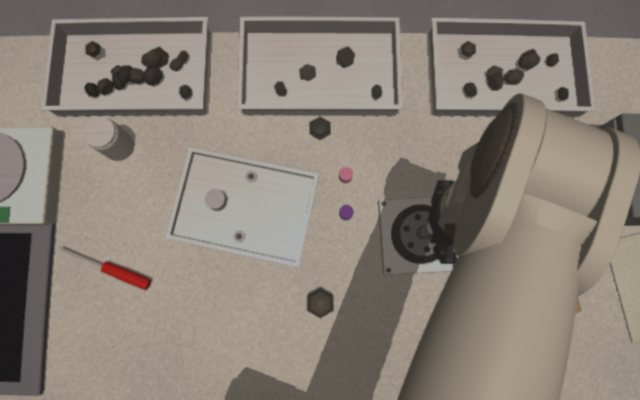

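```bash
python3 - <<'E'
from h import *
T=bot.get_obs()['ee_pos'];print(T)
f=lambda X:((proj('side',X)-[290,200]+.5)*5-.5).round(1)
th=np.linspace(0,2*np.pi,180)
for z in(.129,.1327,.136):
  for zz in(z,z+.031):
    q=np.array([f((T[0]+.014*np.cos(a),T[1]+.014*np.sin(a),zz)) for a in th])
    print(z,zz,'rows',q[:,1].min(),q[:,1].max(),'cols',q[:,0].min(),q[:,0].max())
print('tip',f((.5014,-.1956,.099)))
b=cv2.imread('pics/c12.png')
cv2.imwrite('pics/c13.png',cv2.resize(b[140:440,180:400],None,fx=2,fy=2,interpolation=2))
E
```

```text
[ 0.49953299 -0.19492959  0.11588964]
0.129 0.129 rows 250.4 311.7 cols 234.7 330.1
0.129 0.16 rows 166.7 226.1 cols 236.3 334.6
0.1327 0.1327 rows 240.7 301.7 cols 234.9 330.7
0.1327 0.1637 rows 156.3 215.5 cols 236.5 335.2
0.136 0.136 rows 231.9 292.8 cols 235.0 331.1
0.136 0.167 rows 147.1 206.0 cols 236.7 335.7
tip [286.  356.9]
```

View pics/c13.png

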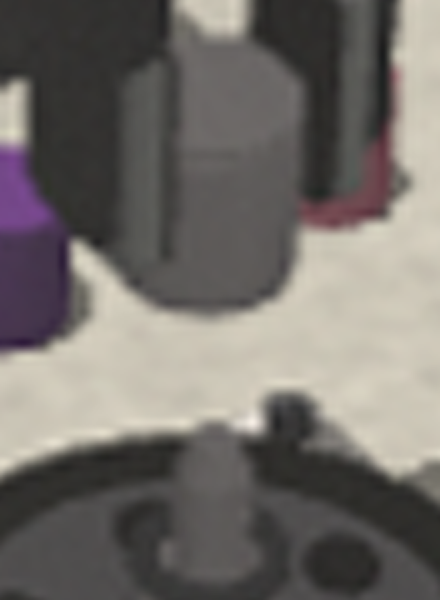

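Side crop: cap axis at about column 282 at the rim (top edge row 157, bottom row 296), axle tip at (286,352). The cap needs about +2 mm in x. Column and row fit the prediction within 1 px.

```bash
python3 -m creep '[[0.002,0.0004,0,0,0,0,0],[0.002,0.0005,0,0,0,0,0],[0.002,0.0006,0.01,0,0,0,0],[0.002,0.0006,0.02,0,0,0,0],[0.002,0.0006,0.027,0,0,0,0],[0.002,0.0006,0.027,0,0,0,0],[0.002,0.0006,0.027,0,0,0,0]]';python3 - <<'E'
from h import *
go((.5014,-.1956,.116))
b=optics.camera('side')[:,:,::-1]
cv2.imwrite('pics/c14.png',cv2.resize(b[225:295,310:380],None,fx=8.5,fy=8.5,interpolation=2))
T=bot.get_obs()['ee_pos'];f=lambda X:((proj('side',X)-[310,225]+.5)*8.5-.5).round(1)
th=np.linspace(0,2*np.pi,180)
z=T[2]+.017
for zz in(z,z+.031):
    q=np.array([f((T[0]+.014*np.cos(a),T[1]+.014*np.sin(a),zz)) for a in th])
    print(z,zz,'rows',q[:,1].min(),q[:,1].max(),'cols',q[:,0].min(),q[:,0].max())
print('tip',f((.5014,-.1956,.099)))
E
```

```text
time: 8.95
ee_pos: [0.5011, -0.1963, 0.0887]
tcp_rot: [-180.0, 0.0, -0.0]
wrist_force: [-0.1, -0.6, 0.0]
opening: 0.0261
t 8.95 pos [ 0.5011 -0.1963  0.0887] rot [-1.7999e+02  3.0000e-02 -0.0000e+00] F [-0.1 -0.6  0. ] op 0.0261
shift [ 0.0003 -0.0007 -0.0273] turn [-0.0002  0.0005 -0.0001]
0.10608896083731904 0.10608896083731904 rows 314.8 421.0 cols 240.5 399.4
0.10608896083731904 0.13708896083731903 rows 178.4 281.9 cols 243.5 407.1
tip [316.5 394.6]
```

View pics/c14.png

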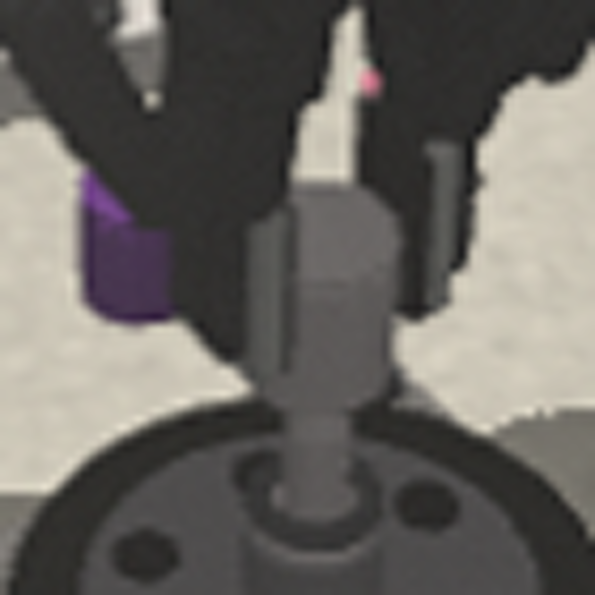

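The cap's rim axis (col ~315) is in line with the axle (col ~317), and the rim is just above the tip. I nudge y by 0.6 mm and descend slowly.

```bash
python3 -m creep '[[0,-0.0006,0.002,0,0,0,0],[0,-0.0006,0.004,0,0,0,0],[0,-0.0006,0.006,0,0,0,0],[0,-0.0006,0.008,0,0,0,0],[0,-0.0006,0.01,0,0,0,0],[0,-0.0006,0.012,0,0,0,0],[0,-0.0006,0.012,0,0,0,0]]';python3 - <<'E'
from h import *
go((.5014,-.1956,.116))
b=optics.camera('side')[:,:,::-1]
cv2.imwrite('pics/c15.png',cv2.resize(b[225:295,310:380],None,fx=8.5,fy=8.5,interpolation=2))
E
```

```text
time: 9.7
ee_pos: [0.5012, -0.1957, 0.0767]
tcp_rot: [-180.0, 0.0, 0.0]
wrist_force: [-0.7, -1.0, -0.8]
opening: 0.0263
t 9.7 pos [ 0.5012 -0.1957  0.0767] rot [-1.8e+02  2.0e-02  0.0e+00] F [-0.7 -1.  -0.8] op 0.0263
shift [ 0.0002 -0.0001 -0.0393] turn [-0.      0.0004  0.    ]
```

View pics/c15.png

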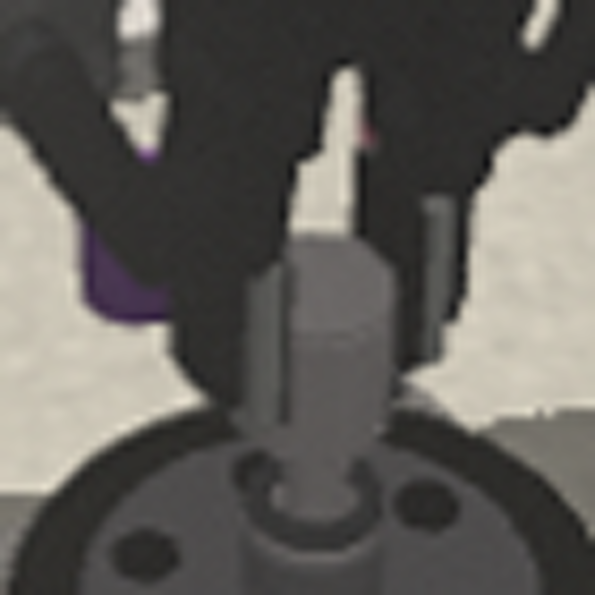

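The rim is about 5 mm below the tip with no contact force, so the bore is over the axle. I continue in small steps.

```bash
python3 -m creep '[[0,0,0.002,0,0,0,0],[0,0,0.004,0,0,0,0],[0,0,0.006,0,0,0,0],[0,0,0.007,0,0,0,0],[0,0,0.007,0,0,0,0]]' | egrep 'pos|force|time'; python3 -m creep '[[0,0,0.001,0,0,0,0],[0,0,0.001,0,0,0,0]]'| egrep 'pos|force|time'; python3 -m creep '[[0,0,0.001,0,0,0,0],[0,0,0.001,0,0,0,0]]'| egrep 'pos|force|time'; python3 -m creep '[[0,0,0.001,0,0,0,0],[0,0,0.001,0,0,0,0]]'| egrep 'pos|force|rot'
```

```text
time: 10.25
ee_pos: [0.5012, -0.1956, 0.0697]
wrist_force: [0.5, -1.0, 0.8]
time: 10.45
ee_pos: [0.5013, -0.1957, 0.0693]
wrist_force: [-1.2, 1.2, 3.5]
time: 10.65
ee_pos: [0.5014, -0.1957, 0.0684]
wrist_force: [-1.9, 1.3, 5.4]
ee_pos: [0.5014, -0.1957, 0.0674]
tcp_rot: [180.0, -0.0, 0.0]
wrist_force: [-2.6, 0.7, 5.0]
```

```bash
for i in 1 2 3; do python3 -m creep '[[-0.0002,0,0.001,0,0,0,0],[-0.0002,0,0.001,0,0,0,0],[-0.0002,0,0.001,0,0,0,0]]' >/dev/null; python3 - <<'E'
from h import *
F=[];Z=[]
for i in range(3):
    optics.camera('side');o=bot.get_obs();F.append(o['wrist_force']);Z.append(o['ee_pos'])
print(o['time'],np.mean(Z,0).round(4),np.mean(F,0).round(2),round(o['opening'],4))
E
done
```

```text
11.3 [ 0.5013 -0.1957  0.0664] [-1.51  0.37  5.86] 0.0258
11.75 [ 0.5013 -0.1957  0.0654] [0.29 0.76 4.96] 0.026
12.2 [ 0.5012 -0.1957  0.0644] [0.88 0.54 5.41] 0.026
```

Steady drag of about 5.4 N, no washer contact yet. I continue step by step, typing each one out.

```bash
cat > f.py <<'E'
from h import *
F=[];Z=[]
for i in range(4):
    optics.camera('side');o=bot.get_obs();F.append(o['wrist_force']);Z.append(o['ee_pos'])
print(round(o['time'],2),np.mean(Z,0).round(4),np.mean(F,0).round(2),round(o['opening'],4))
E
python3 -m creep '[[0,0,0.001,0,0,0,0],[0,0,0.001,0,0,0,0],[0,0,0.001,0,0,0,0]]' >/dev/null; python3 f.py
python3 -m creep '[[0,0,0.001,0,0,0,0],[0,0,0.001,0,0,0,0],[0,0,0.001,0,0,0,0]]' >/dev/null; python3 f.py
```

```text
12.7 [ 0.5011 -0.1957  0.0633] [0.95 1.   5.08] 0.026
13.2 [ 0.5011 -0.1958  0.0622] [1.83 0.82 5.31] 0.026
```

```bash
python3 -m creep '[[0.0002,0,0.001,0,0,0,0],[0.0002,0,0.001,0,0,0,0],[0.0002,0,0.001,0,0,0,0]]' >/dev/null; python3 f.py
python3 -m creep '[[0,0,0.001,0,0,0,0],[0,0,0.001,0,0,0,0],[0,0,0.001,0,0,0,0]]' >/dev/null; python3 f.py; python3 - <<'E'
from h import *
b=optics.camera('side')[:,:,::-1]
cv2.imwrite('pics/c16.png',cv2.resize(b[225:295,310:380],None,fx=8.5,fy=8.5,interpolation=2))
E
```

```text
13.7 [ 0.5011 -0.1957  0.0611] [1.65 0.86 5.25] 0.026
14.2 [ 0.5011 -0.1957  0.06  ] [2.29 0.99 5.26] 0.0261
```

View pics/c16.png

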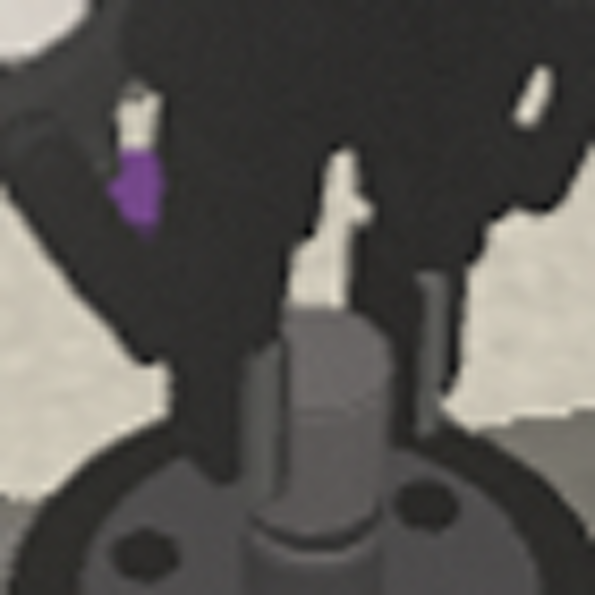

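The rim is now just above the washer ring (crop rows 520–545). The cap hasn't slipped in the grip. I continue.

```bash
python3 -m creep '[[0.0004,0,0.001,0,0,0,0],[0.0004,0,0.001,0,0,0,0],[0.0004,0,0.001,0,0,0,0]]' >/dev/null; python3 f.py
python3 -m creep '[[0,0,0.0005,0,0,0,0],[0,0,0.0005,0,0,0,0],[0,0,0.0005,0,0,0,0]]' >/dev/null; python3 f.py
```

```text
14.75 [ 0.5012 -0.1957  0.059 ] [1.67 0.61 5.13] 0.0259
15.25 [ 0.5012 -0.1957  0.0586] [0.69 1.31 5.78] 0.0257
```

```bash
python3 -m creep '[[0.0002,0,0.0005,0,0,0,0],[0.0002,0,0.0005,0,0,0,0],[0.0002,0,0.0005,0,0,0,0]]' >/dev/null; python3 f.py
python3 -m creep '[[0,0,0.0005,0,0,0,0],[0,0,0.0005,0,0,0,0],[0,0,0.0005,0,0,0,0]]' >/dev/null; python3 f.py
```

```text
15.75 [ 0.5012 -0.1957  0.0581] [-0.89  0.64  7.36] 0.0258
16.25 [ 0.5012 -0.1957  0.0577] [-0.02  1.02  8.  ] 0.0259
```

The force is rising at about 2 N/mm, with washer contact at z≈0.0589. Half squeeze should come at z≈0.0563, with about 10.5–11 N read.

```bash
python3 -m creep '[[0,0,0.0005,0,0,0,0],[0,0,0.001,0,0,0,0],[0,0,0.001,0,0,0,0]]' >/dev/null; python3 f.py
python3 -m creep '[[0,0,0.0005,0,0,0,0],[0,0,0.0005,0,0,0,0],[0,0,0.0005,0,0,0,0]]' >/dev/null; python3 f.py
```

```text
16.75 [ 0.5012 -0.1958  0.0569] [-0.89  1.69  9.08] 0.026
17.25 [ 0.5012 -0.1958  0.0566] [-2.12  1.9  10.  ] 0.0255
```

```bash
python3 -m creep '[[0,0,0.0005,0,0,0,0],[0,0,0.0005,0,0,0,0],[0,0,0.0005,0,0,0,0]]' >/dev/null; python3 f.py; python3 - <<'E'
from h import *
b=optics.camera('side')[:,:,::-1]
cv2.imwrite('pics/c17.png',cv2.resize(b[225:295,310:380],None,fx=8.5,fy=8.5,interpolation=2))
E
```

```text
17.75 [ 0.5012 -0.1958  0.0562] [-1.97  1.89 10.78] 0.0261
```

View pics/c17.png

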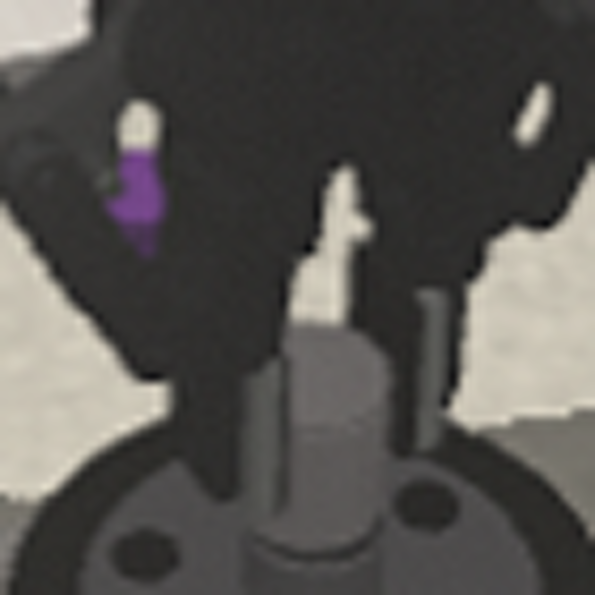

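The cap is pressed down on the washer with a squeeze of about 2.7 mm at 10.8 N. I release and back off.

```bash
python3 -m creep '[[0,0,0,0,0,0,0.5],[0,0,0,0,0,0,0.5],[0,0,0,0,0,0,0.5],[0,0,0,0,0,0,0.5],[0,0,0,0,0,0,0.5]]' 20; python3 -m creep '[[0,0,-0.01,0,0,0,0.5],[0,0,-0.03,0,0,0,0.5],[0,0,-0.06,0,0,0,0.5],[0,0,-0.09,0,0,0,0.5],[0,0,-0.12,0,0,0,0.5],[0,0,-0.12,0,0,0,0.5]]';python3 - <<'E'
from h import *
b=optics.camera('side')[:,:,::-1]
cv2.imwrite('pics/side18.png',b)
cv2.imwrite('pics/c18.png',cv2.resize(b[225:295,310:380],None,fx=8.5,fy=8.5,interpolation=2))
E
```

```text
time: 18.3
ee_pos: [0.5013, -0.1957, 0.0552]
tcp_rot: [-180.0, 0.0, -0.0]
wrist_force: [0.8, 0.2, 0.2]
opening: 0.0427
time: 18.9
ee_pos: [0.503, -0.1963, 0.1807]
tcp_rot: [179.9, -0.4, 0.0]
wrist_force: [-0.5, -0.4, 0.3]
opening: 0.0427
```

View pics/c18.png

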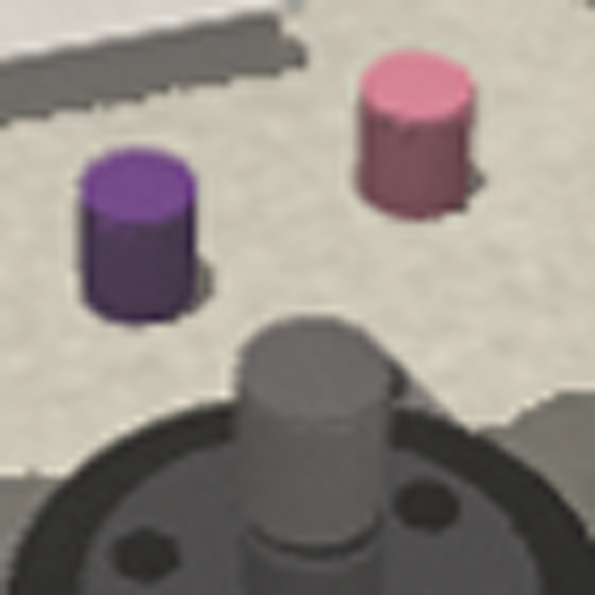

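View pics/side18.png

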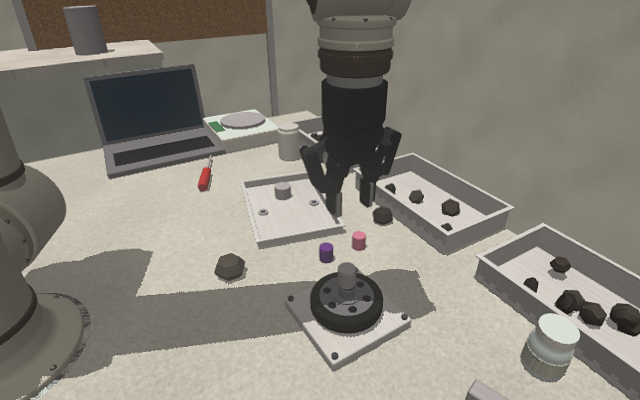

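```bash
python3 - <<'E'
from h import *
def L(i):return cv2.cvtColor(cv2.imread(f'pics/c{i}.png'),cv2.COLOR_BGR2GRAY).astype(np.float32)
a,b,c=L(16),L(17),L(18)
def sh(p,q,x0,x1,y0,y1):
    t=p[y0:y1,x0:x1];w=q[y0-30:y1+30,x0-4:x1+4]
    r=cv2.matchTemplate(w,t,cv2.TM_CCOEFF_NORMED);m=cv2.minMaxLoc(r);return m[3][0]-4,m[3][1]-30,round(m[1],3)
for box in((298,375,395,445),(290,385,500,570),(300,380,395,570)):
    print(box,'16->17',sh(a,b,*box),'17->18',sh(b,c,*box))
# column profiles
for x in(320,340,360):
    for n,i in(('16',a),('17',b),('18',c)):print(x,n,[int(v) for v in i[395:450:6,x-8:x+8].mean(1)],[int(v) for v in i[500:580:6,x-8:x+8].mean(1)])
E
```

```text
(298, 375, 395, 445) 16->17 (0, 17, 0.975) 17->18 (2, -7, 0.907)
(290, 385, 500, 570) 16->17 (1, 13, 0.808) 17->18 (0, -4, 0.967)
(300, 380, 395, 570) 16->17 (1, 14, 0.884) 17->18 (0, -4, 0.977)
320 16 [105, 105, 97, 91, 97, 93, 88, 89, 88, 88] [88, 89, 89, 90, 89, 86, 64, 49, 56, 91, 98, 80, 72, 68]
320 17 [103, 103, 104, 105, 104, 95, 90, 95, 92, 89] [88, 87, 88, 88, 87, 89, 90, 86, 77, 55, 59, 77, 74, 69]
320 18 [105, 106, 107, 106, 99, 96, 94, 92, 91, 91] [91, 91, 90, 90, 90, 90, 96, 83, 61, 55, 68, 83, 75, 71]
340 16 [103, 105, 99, 92, 93, 91, 89, 89, 89, 90] [89, 88, 88, 92, 87, 72, 56, 51, 62, 91, 94, 76, 71, 67]
340 17 [102, 103, 103, 103, 104, 99, 94, 93, 90, 89] [89, 89, 89, 88, 88, 88, 94, 84, 63, 49, 61, 79, 73, 68]
340 18 [106, 106, 108, 106, 96, 98, 99, 93, 91, 92] [91, 90, 91, 90, 90, 90, 92, 76, 54, 60, 73, 79, 74, 70]
360 16 [101, 95, 94, 94, 90, 89, 89, 88, 88, 88] [88, 88, 90, 77, 60, 55, 56, 72, 89, 84, 74, 66, 65, 65]
360 17 [102, 103, 103, 100, 92, 93, 94, 90, 88, 88] [86, 87, 87, 87, 87, 88, 74, 56, 50, 65, 72, 69, 66, 65]
360 18 [106, 106, 101, 95, 94, 93, 91, 91, 91, 91] [88, 89, 89, 90, 88, 81, 64, 53, 59, 77, 78, 69, 68, 67]
```

The correlation suggests the cap came up by roughly 1 mm on release, leaving an estimated 1.7 mm of squeeze. I check whether it is still creeping.

```bash
python3 -m creep '[[0,0,0,0,0,0,0.5],[0,0,0,0,0,0,0.5],[0,0,0,0,0,0,0.5],[0,0,0,0,0,0,0.5],[0,0,0,0,0,0,0.5],[0,0,0,0,0,0,0.5],[0,0,0,0,0,0,0.5],[0,0,0,0,0,0,0.5]]'|head -2;python3 - <<'E'
from h import *
b=optics.camera('side')[:,:,::-1]
c=cv2.resize(b[225:295,310:380],None,fx=8.5,fy=8.5,interpolation=2)
cv2.imwrite('pics/c19.png',c)
g=lambda i:cv2.cvtColor(i,cv2.COLOR_BGR2GRAY).astype(np.float32)
a=g(cv2.imread('pics/c18.png'));q=g(c)
print(np.abs(a-q)[300:580,230:400].mean())
for n in(a,q):print([int(v) for v in n[500:580:6,332:348].mean(1)])
E
```

```text
time: 19.75
ee_pos: [0.5015, -0.1957, 0.1755]
0.7627731
[91, 90, 91, 90, 90, 90, 92, 76, 54, 60, 73, 79, 74, 70]
[91, 90, 90, 90, 91, 92, 92, 76, 55, 61, 73, 80, 74, 70]
```

It is stable, but short of half-way. I'll press once more, with shut fingers on the closed top, slightly further than before so that it settles nearer half-way.

```bash
python3 -m creep '[[0,0,0,0,0,0,0],[0,0,0,0,0,0,0],[0,0,0,0,0,0,0],[0,0,0.02,0,0,0,0],[0,0,0.045,0,0,0,0],[0,0,0.065,0,0,0,0],[0,0,0.08,0,0,0,0],[0,0,0.08,0,0,0,0]]'; python3 - <<'E'
from h import *
b=optics.camera('side')[:,:,::-1]
cv2.imwrite('pics/c20.png',cv2.resize(b[225:295,310:380],None,fx=8.5,fy=8.5,interpolation=2))
go((.5012,-.1957,.08))
E
```

```text
time: 20.6
ee_pos: [0.5005, -0.1953, 0.0935]
tcp_rot: [-179.9, 0.2, -0.0]
wrist_force: [-0.2, -0.3, 0.8]
opening: 0.0
t 20.65 pos [ 0.5011 -0.1956  0.095 ] rot [-1.7997e+02  7.0000e-02  0.0000e+00] F [-0.4  0.4 -0.2] op 0.0002
shift [0.0001 0.0001 0.015 ] turn [-0.0004  0.0012  0.    ]
```

View pics/c20.png

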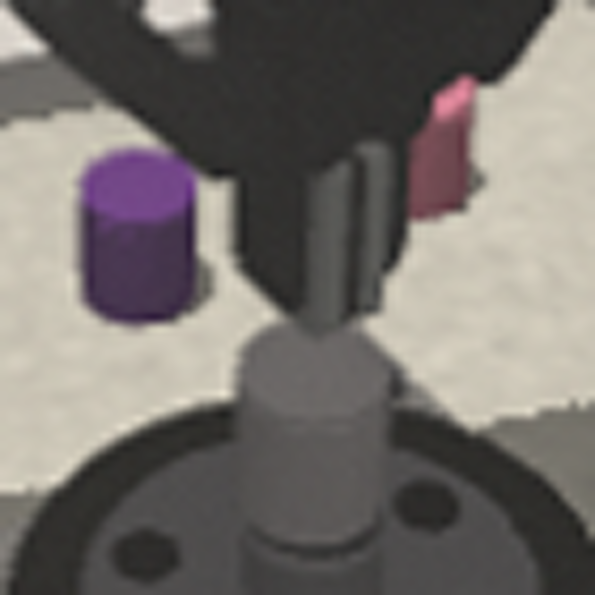

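The shut fingertips (330,330) are centred over the cap top, about 15 mm above it. I go down gently.

```bash
python3 -m creep '[[0,0,0.003,0,0,0,0],[0,0,0.006,0,0,0,0],[0,0,0.009,0,0,0,0],[0,0,0.01,0,0,0,0]]'|grep -v rot
python3 -m creep '[[0,0,0.001,0,0,0,0],[0,0,0.002,0,0,0,0],[0,0,0.002,0,0,0,0]]'|grep -v rot
python3 -m creep '[[0,0,0.001,0,0,0,0],[0,0,0.002,0,0,0,0],[0,0,0.002,0,0,0,0]]'|grep -v rot
```

```text
time: 21.05
ee_pos: [0.5016, -0.1957, 0.0855]
wrist_force: [0.1, 0.5, 0.8]
opening: 0.0001
time: 21.35
ee_pos: [0.5015, -0.1957, 0.0834]
wrist_force: [0.4, -0.5, -0.1]
opening: 0.0
time: 21.65
ee_pos: [0.5015, -0.1957, 0.0813]
wrist_force: [0.6, -0.6, -0.4]
opening: 0.0001
```

```bash
python3 -m creep '[[0,0,0.001,0,0,0,0],[0,0,0.002,0,0,0,0],[0,0,0.002,0,0,0,0]]'|grep -v rot
python3 -m creep '[[0,0,0.001,0,0,0,0],[0,0,0.001,0,0,0,0]]'|grep -v rot
python3 -m creep '[[0,0,0.001,0,0,0,0],[0,0,0.001,0,0,0,0]]'|grep -v rot
python3 -m creep '[[0,0,0.001,0,0,0,0],[0,0,0.001,0,0,0,0]]'|grep -v rot
```

```text
time: 21.95
ee_pos: [0.5015, -0.1957, 0.0793]
wrist_force: [0.3, 1.0, -0.6]
opening: -0.0001
time: 22.15
ee_pos: [0.5015, -0.1957, 0.0784]
wrist_force: [0.1, 1.1, -1.4]
opening: -0.0003
time: 22.35
ee_pos: [0.5016, -0.1957, 0.0778]
wrist_force: [-0.4, 0.1, 3.2]
opening: -0.0
time: 22.55
ee_pos: [0.5018, -0.1958, 0.0772]
wrist_force: [-1.9, 0.6, 6.9]
opening: 0.0001
```

```bash
python3 f.py; python3 -m creep '[[0,0,0.0005,0,0,0,0],[0,0,0.0005,0,0,0,0],[0,0,0.0005,0,0,0,0]]'>/dev/null; python3 f.py
python3 -m creep '[[0,0,0.0005,0,0,0,0],[0,0,0.0005,0,0,0,0],[0,0,0.0005,0,0,0,0]]'>/dev/null; python3 f.py
```

```text
22.75 [ 0.5017 -0.1958  0.0772] [-1.51  1.06  6.96] -0.0002
23.25 [ 0.5018 -0.1958  0.0771] [-2.04  0.79  8.85] 0.0005
23.75 [ 0.5019 -0.1958  0.0768] [-3.29  1.09 10.97] 0.0003
```

```bash
python3 -m creep '[[0,0,0.0005,0,0,0,0],[0,0,0.0005,0,0,0,0],[0,0,0.0005,0,0,0,0]]'>/dev/null; python3 f.py
python3 -m creep '[[0,0,0.0004,0,0,0,0],[0,0,0.0004,0,0,0,0],[0,0,0.0004,0,0,0,0]]'>/dev/null; python3 f.py
```

```text
24.25 [ 0.5019 -0.1959  0.0765] [-2.64  1.23 11.95] 0.0001
24.75 [ 0.502  -0.1959  0.0762] [-3.62  1.75 12.07] -0.0002
```

At 12.1 N the squeeze under load is about 3.3 mm, well short of flat. I lift off.

```bash
python3 -m creep '[[0,0,-0.005,0,0,0,0],[0,0,-0.02,0,0,0,0],[0,0,-0.05,0,0,0,0],[0,0,-0.08,0,0,0,0],[0,0,-0.11,0,0,0,0],[0,0,-0.11,0,0,0,0],[0,0,-0.11,0,0,0,0]]';python3 - <<'E'
from h import *
b=optics.camera('side')[:,:,::-1];cv2.imwrite('pics/side21.png',b)
c=cv2.resize(b[225:295,310:380],None,fx=8.5,fy=8.5,interpolation=2)
cv2.imwrite('pics/c21.png',c)
cv2.imwrite('pics/top21.png',optics.camera('top')[:,:,::-1])
g=lambda i:cv2.cvtColor(i,cv2.COLOR_BGR2GRAY).astype(np.float32)
for n in('c17','c19','c21'):
    i=g(cv2.imread(f'pics/{n}.png'))
    for x in(320,340,360):print(n,x,[int(v) for v in i[500:580:6,x-8:x+8].mean(1)])
def sh(p,q,x0,x1,y0,y1):
    t=p[y0:y1,x0:x1];w=q[y0-30:y1+30,x0-4:x1+4]
    m=cv2.minMaxLoc(cv2.matchTemplate(w,t,cv2.TM_CCOEFF_NORMED));return m[3][0]-4,m[3][1]-30,round(m[1],3)
a=g(cv2.imread('pics/c19.png'));q=g(c)
print(sh(a,q,240,390,310,450),sh(a,q,250,385,490,570))
E
```

```text
time: 25.45
ee_pos: [0.5019, -0.1959, 0.1855]
tcp_rot: [180.0, -0.1, -0.0]
wrist_force: [0.8, 0.5, -0.2]
opening: 0.0001
c17 320 [88, 87, 88, 88, 87, 89, 90, 86, 77, 55, 59, 77, 74, 69]
c17 340 [89, 89, 89, 88, 88, 88, 94, 84, 63, 49, 61, 79, 73, 68]
c17 360 [86, 87, 87, 87, 87, 88, 74, 56, 50, 65, 72, 69, 66, 65]
c19 320 [90, 91, 91, 91, 90, 90, 95, 83, 60, 55, 69, 84, 76, 70]
c19 340 [91, 90, 90, 90, 91, 92, 92, 76, 55, 61, 73, 80, 74, 70]
c19 360 [89, 89, 90, 90, 87, 81, 64, 53, 59, 76, 79, 69, 67, 67]
c21 320 [90, 89, 88, 90, 90, 89, 91, 85, 70, 52, 65, 85, 75, 69]
c21 340 [90, 90, 89, 89, 90, 91, 95, 83, 60, 55, 69, 83, 74, 69]
c21 360 [88, 88, 88, 88, 86, 80, 67, 59, 62, 76, 77, 68, 68, 68]
(0, 2, 0.993) (-1, 2, 0.969)
```

View pics/c21.png

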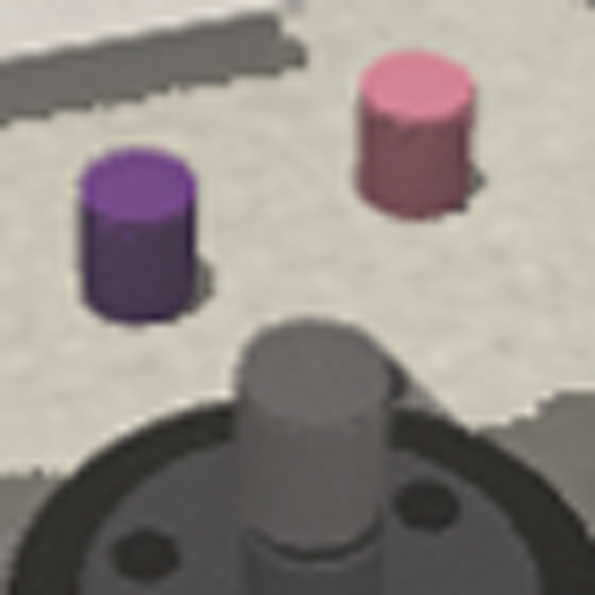

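View pics/top21.png

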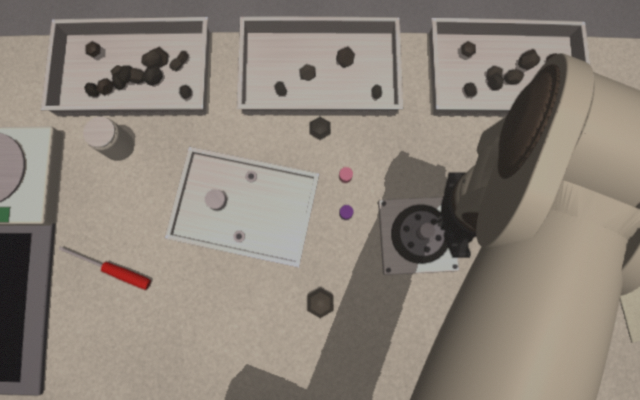

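The cap is upright on the axle at (310,430) in the side crop. Its rim is about 0.5 mm lower than after the first press, so the squeeze is roughly 2.2 mm. The big cap is still at (216,199), and the robot is clear. I hand it in.

```bash
python3 -c "
from workcell import bot
o=bot.get_obs();print(o['time'],o['wrist_force']);print(bot.job_done())"
```

```text
25.55 [-0.03722959 -0.51016888 -0.35972177]
the job is handed in; nothing more can be done
None
```

The smaller steel cap is pressed onto the axle and let go. The washer is squeezed by an estimated 2.2 mm of its 5 mm. I handed the job in at 25.6 s with the gripper clear of everything.

- **Pressing:** the teeth dragged at about 5.3 N by the wrist reading, and the washer was felt about 23 mm below the tip. The first press went to 10.8 N, about 2.7 mm of squeeze. When I let go, the cap came up roughly 1 mm.
- **Second press:** because that left it short of half-way, I pressed again on the closed top with shut fingers to 12.1 N, about 3.3 mm under load and never flat. After lift-off the cap sat about 0.5 mm lower than after the first press.
- **Last checks:** the cap is upright on the axle, and the larger cap and the pink and purple caps are where they were. The wrist force reads near zero.
- **Disagreements:** the fingertips seen in the side picture were about 27 mm higher than the reported tool position, so I set the grasp height by vision. The drag also read a little under the stated 6 to 7 N.
- **Uncertainty:** the final squeeze comes from force and sub-pixel image shifts, good to about 0.5 mm.
- **Typed moves:** I ran three of the 1 mm steps from one typed row in a shell loop. All other rows were typed out singly.

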